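Teacups from the drying rack to the serving rack, in reverse order

ROBOT

A 7-joint arm with a two-finger parallel gripper is mounted at the origin on the work surface. World frame = base frame: x ahead of the robot, y to its left, z up, the work surface at z = 0. Lengths are in m, angles in rad, forces in N, time in s.
With the tool pointing down it reaches from about 0.425 to 0.875 m from the base axis. Payload 8.4 kg.
Tool frame: the origin (TCP) lies on the mounting face of the last link; the fingertips stand 182 mm ahead of it and the grasp point (between the pads) lies 164 mm ahead of it; z points along the fingers, y is the line along which they close (so a half turn about z gives the same grasp; the last joint's range is limited). The gripper opens to 87 mm and grips with 3 to 60 N. Pads are 19 mm wide; open, the fingers measure 117 mm over their backs; the gripper's body (75 mm by 190 mm) begins 51 mm behind the grasp point.
Start: joints at [1.145, 0.333, 0.04, 1.465, -0.013, 1.343, -0.059], TCP at [0.209, -0.616, 0.405] pointing down, gripper open.
Joint ranges: [-2.58, 2.58], [-0.38, 2.09], [-1.3, 1.39], [0.25, 2.4], [-1.5, 4.64], [0.08, 2.09], [-2.65, 2.65]. Speed limits (rad/s): [2.22, 2.22, 2.79, 2.79, 3.14, 3.14, 3.14].

INTERFACE

Orientations are given as [roll, pitch, yaw] about the fixed x, y, z axes, in that order (R = Rz(yaw) Ry(pitch) Rx(roll)).
In Python, from cell import ctrl gives the robot as it stands. The module is installed in compiled form; this text tells all that it offers.
- The arm moves only by the tool apply_moves, never from a script. Its argument "plan" is one flat list of numbers, 7 for each row, row after row: the shift along the world's x, y, z as a fraction of full scale, then the turn, a rotation vector about the world's x, y, z as a fraction of full scale, then the opening, from 0 (shut) to 1 (fully open). In form: [tx, ty, tz, ax, ay, az, hand, tx, ty, tz, ax, ay, az, hand, ...]. A call has 1 to 10 rows; each row shifts and turns the commanded pose from where the row before left it; what a row does not reach is not made up. Full scale, the value 1, is 300 mm for a shift and pi/2 rad for a turn. A row lasts 1/12 s, in which the tool goes at most 41.7 mm and 7.16 degrees, less where a joint would pass 70% of its speed; a pose out of reach is approached as far as the arm can. A call with a number of a shift or a turn outside -1 to 1 is refused whole. A call with a gripper value outside its range is refused whole. The fingers move at their own pace and stop on an object; "grip_force" is the grip in N (left out, the last holds). Time passes only in rows, so rows that do not move let the fingers close. It gives the time, the measured TCP pose, the force, the opening and the grip force at its end, in the units of the state.
- ctrl.get_obs(): the state, without advancing time (a new reading comes with each control period).
- ctrl.get_image(name): name is "scene" or "side" or "wrist"; returns a dict with "image" (420x560x3 uint8, blue, green, red), "vfov" (degrees; the focal length in pixels is half the picture's height over the tangent of half this angle, whatever the lens; pixels are square), "cx", "cy" (the principal point, pixels), "cam_to_world" (4x4, takes a point from camera to world coordinates). Camera axes: x right, y down, z forward; pixel columns grow to the right and rows downward; lengths in m; the calibration is good to about 2 mm. A picture is of the moment at which its call begins. There is no depth.
- ctrl.job_done(): hands the job in; it is judged then, once.
The state is a dict: "clock": time; "joints": joint angles; "qvel": joint speeds; "joint_efforts": joint torques, N m; "tcp_pos": TCP position; "orientation": TCP orientation; "ft_force": force on the tool from outside, world axes, zero at the start; "moment": the same for the moment, N m; "grip_width": finger opening in m; "grip_force": force on a finger pad.
Only numpy, scipy, OpenCV 4.12 (cv2) and the standard library are available. Lean on these libraries where they do the work, as an engineer would, in place of code of your own. Each camera call takes 0.05 s, during which the arm holds its last target. There are 200 camera calls.

TASK

Move the four teacups from the mint plastic drying rack to the cork-marked places of the wooden serving rack, in reverse order: the cup nearest the yellow soap dish goes farthest from the brass handle, and so on in turn, so that the cup farthest from the soap dish ends beside the handle. Set each down gently, upright and centred on its cork, without dropping or tipping any. Leave the bowl, saucepan and bottle where they are.

Things in the scene. Friction and masses are not known exactly. Their poses are not given: they have to be found in the camera images.
- cup_white: Loose handleless white glazed teacup, 120 g, 50 mm outside diameter, straight upright wall from 10 mm up (foot 40 mm), 55 mm tall, open top, wall 3.5 mm. Origin: centre of its underside; z up. Any yaw is alike. Stands at the start on the saucer of its colour in the drying rack, its underside 20 mm above the counter.
- cup_blue: Loose handleless dark blue glazed teacup, 120 g, 50 mm outside diameter, straight upright wall from 10 mm up (foot 40 mm), 55 mm tall, open top, wall 3.5 mm. Origin: centre of its underside; z up. Any yaw is alike. Stands at the start on the saucer of its colour in the drying rack, its underside 20 mm above the counter.
- cup_green: Loose handleless dark green glazed teacup, 120 g, 50 mm outside diameter, straight upright wall from 10 mm up (foot 40 mm), 55 mm tall, open top, wall 3.5 mm. Origin: centre of its underside; z up. Any yaw is alike. Stands at the start on the saucer of its colour in the drying rack, its underside 20 mm above the counter.
- cup_red: Loose handleless brick red glazed teacup, 120 g, 50 mm outside diameter, straight upright wall from 10 mm up (foot 40 mm), 55 mm tall, open top, wall 3.5 mm. Origin: centre of its underside; z up. Any yaw is alike. Stands at the start on the saucer of its colour in the drying rack, its underside 20 mm above the counter.
- saucer_white: Fixed white saucer, disc 70 mm across, 6 mm thick; the white cup starts on it. Origin: centre of its underside, 14 mm above the counter. The four saucers stand in a straight row, 76 mm apart, in a colour order that varies, in the mint plastic drying rack (460 x 120 mm; side rails to 22 mm, end bars to 38 mm above the counter). It marks that cup's place in the row.
- saucer_blue: Fixed dark blue saucer, disc 70 mm across, 6 mm thick; the dark blue cup starts on it. Origin: centre of its underside, 14 mm above the counter. The four saucers stand in a straight row, 76 mm apart, in a colour order that varies, in the mint plastic drying rack (460 x 120 mm; side rails to 22 mm, end bars to 38 mm above the counter). It marks that cup's place in the row.
- saucer_green: Fixed dark green saucer, disc 70 mm across, 6 mm thick; the dark green cup starts on it. Origin: centre of its underside, 14 mm above the counter. The four saucers stand in a straight row, 76 mm apart, in a colour order that varies, in the mint plastic drying rack (460 x 120 mm; side rails to 22 mm, end bars to 38 mm above the counter). It marks that cup's place in the row.
- saucer_red: Fixed brick red saucer, disc 70 mm across, 6 mm thick; the brick red cup starts on it. Origin: centre of its underside, 14 mm above the counter. The four saucers stand in a straight row, 76 mm apart, in a colour order that varies, in the mint plastic drying rack (460 x 120 mm; side rails to 22 mm, end bars to 38 mm above the counter). It marks that cup's place in the row.
- soap_dish: Fixed round yellow soap dish, 54 mm in diameter, with a pink bar of soap, 22 mm tall over all, at one end of the drying rack, in line with the saucers, 76 mm from the nearest saucer's centre; which end changes. Origin: centre of its underside.
- servrack: Fixed wooden rack, 310 x 120 mm, long along its x; origin: middle of its underside, on the counter. Brass handle at its -x end (to x = -200 mm, 23 mm high). Four places in a row, each with a 60 mm round cork inlay, centred at x = -114, -38, 38, 114 mm, y = 0; floor at z = 12 mm. Bars between and a rim around rise to z = 18 mm; a place is 71 x 108 mm inside. Left or right of the drying rack.
- bowl: Bystander: loose clear glass bowl, 84 mm across, 45 mm tall, between the racks. Origin: centre of its underside.
- saucepan: Bystander: loose aluminium saucepan, 150 mm across, 75 mm tall, with a black handle, to the left of the racks. Origin: centre of the underside of the pan.
- sauce: Bystander: loose amber glass sauce bottle with a red cap, 60 mm in diameter, 170 mm tall, to the right of the racks. Origin: centre of its underside.

How it is judged:
By the outcome, as a careful person would: the job done as asked, in the order asked, and still so for the second after the job is handed in, with the robot touching nothing.
It also fails if it takes over 133 s, if anything falls off the work surface, if the arm or the gripper's body presses on something with over 40 N, if the wrist force passes 120 N, or if a joint passes its speed limit or range.

## Working session

There is one attempt and no reset: what is moved stays moved. The work goes in short steps, Python scripts to look and compute and a tool call to move; the robot and the scene stay as the last step left them, time stands still between calls to the robot, and variables do not carry over. Pictures are saved under pics/ and viewed, at most 14 in all, crops included, and the job is handed in when it is done.

Besides the shell and the picture viewer there is one more tool, called after "Request:" as a command line: name --argument value ..., lists and objects as JSON in quotes. apply_moves: Moves the arm, as the interface text tells. Its arguments: {"type":"object","properties":{"plan":{"type":"array","items":{"type":"number","minimum":-1,"maximum":1}},"grip_force":{"type":"number"}},"required":["plan"]}

```bash
mkdir -p pics
cat > h.py <<'E'
import numpy as np, cv2
from cell import ctrl
def ray(im,u,v,z):
    f=210/np.tan(np.radians(im['vfov'])/2); T=np.array(im['cam_to_world'])
    d=T[:3,:3]@np.array([(u-im['cx'])/f,(v-im['cy'])/f,1]); o=T[:3,3]
    return o+d*(z-o[2])/d[2]
E
python3 - <<'E'
from h import *
o=ctrl.get_obs(); print(o)
for n in("scene","side","wrist"):
    im=ctrl.get_image(n); cv2.imwrite(f'pics/{n}0.png',im['image']); print(n,im['vfov'],im['cx'],im['cy'],np.round(im['cam_to_world'],3).tolist())
E
```

```text
{'clock': 0.0, 'joints': array([ 1.144787  ,  0.33388972,  0.03986108,  1.46626433, -0.01344688,
        1.34327729, -0.05848729]), 'qvel': array([ 1.57725124e-07,  5.76865705e-04, -1.03690535e-03,  1.38659896e-04,
       -3.19812702e-04,  8.94705129e-04, -1.02913020e-03]), 'joint_efforts': array([ 1.48314131e-03, -6.56345987e+01,  1.33632760e+00, -4.03801560e+01,
       -5.96158532e-02,  4.45352239e-02,  9.23967104e-05]), 'tcp_pos': array([ 0.20861522, -0.61543053,  0.40387594]), 'orientation': array([-3.14002046e+00,  5.66646059e-05,  3.26806358e-01]), 'ft_force': array([-0.47636847,  0.12354407,  0.84307202]), 'moment': array([-0.01737097, -0.03276212, -0.00299427]), 'grip_force': 0.0, 'grip_width': 0.08690307875989672}
scene 42.18339813377456 272.26769921316225 202.78849001694115 [[-0.815, 0.359, -0.454, 1.121], [0.579, 0.497, -0.646, 0.831], [-0.006, -0.79, -0.613, 0.845], [0.0, 0.0, 0.0, 1.0]]
side 48.401169922102724 286.38247081831247 203.93209501939296 [[0.941, -0.194, 0.276, 0.128], [-0.337, -0.585, 0.738, -1.075], [0.019, -0.788, -0.616, 0.959], [0.0, 0.0, 0.0, 1.0]]
wrist 62.64295523541565 276.1467381233455 201.23227148142098 [[0.321, -0.911, -0.26, 0.28], [-0.947, -0.309, -0.087, -0.592], [-0.002, 0.274, -0.962, 0.383], [0.0, 0.0, 0.0, 1.0]]
```

View pics/scene0.png

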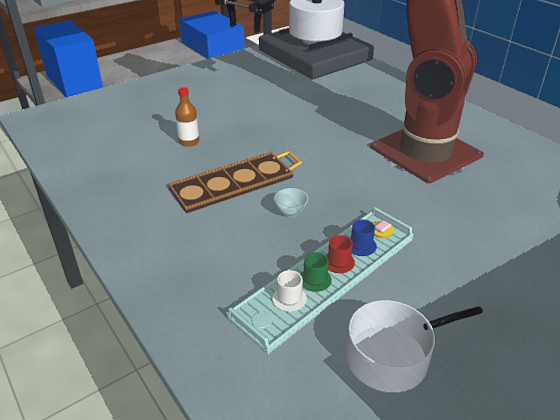

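View pics/side0.png

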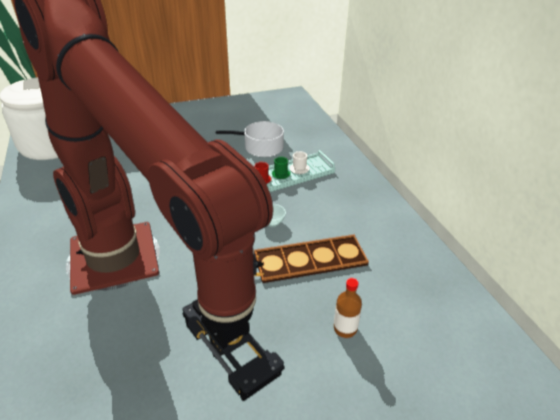

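The scene view shows the row from the soap dish (384,228) as blue (363,238), red (340,253), green (316,271), white (289,288). The rack's corks run from (191,192) to (269,167), with the handle at (290,160), nearest the robot. The side view shows the corks at (272,263) to (348,251), and the arm partly hides the cups.

```bash
cat >> h.py <<'E'
def blobs(img,lo,hi,amin):
    m=cv2.inRange(cv2.cvtColor(img,cv2.COLOR_BGR2HSV),lo,hi)
    n,l,s,c=cv2.connectedComponentsWithStats(m)
    return [(np.round(c[i],1),s[i]) for i in range(1,n) if s[i][4]>=amin]
E
python3 - <<'E'
from h import *
for n in("scene","side"):
    im=ctrl.get_image(n); I=im['image']
    print(n)
    hsv=cv2.cvtColor(I,cv2.COLOR_BGR2HSV)
    if n=="scene":
        for u,v in((191,192),(363,238),(316,275),(340,253),(289,293),(384,230)): print(hsv[v,u])
    for nm,lo,hi,z in(("cork",(12,70,130),(24,190,255),.012),("blue",(110,120,30),(128,255,255),.042),("green",(60,120,20),(85,255,200),.042),("red",(0,150,80),(5,255,230),.042),("white",(0,0,190),(179,40,255),.042),("soap",(20,150,150),(32,255,255),.01)):
        for c,s in blobs(I,lo,hi,40):
            p=ray(im,c[0],c[1],z)
            if abs(p[1])<.5 and p[0]>.2 and p[0]<1.1: print(nm,c,s.tolist(),p.round(4))
E
```

```text
scene
[ 17 120 192]
[113 169 143]
[ 69 142 115]
[  1 168 153]
[ 30   2 223]
[166  36 239]
cork [190.3 142.7] [185, 139, 12, 7, 57] [ 0.5324 -0.4197  0.012 ]
cork [245.  175.1] [169, 151, 133, 59, 1035] [ 0.4932 -0.1881  0.012 ]
cork [243.9 174.9] [233, 169, 23, 13, 238] [ 0.4951 -0.1906  0.012 ]
cork [218.1 183.4] [207, 177, 23, 14, 254] [ 0.571  -0.1976  0.012 ]
cork [191.1 192. ] [180, 185, 23, 15, 269] [ 0.6466 -0.2057  0.012 ]
blue [362.9 237.6] [351, 220, 26, 36, 741] [0.436  0.2049 0.042 ]
green [316.4 273.1] [301, 252, 30, 39, 689] [0.5891 0.2304 0.042 ]
red [340.9 255.3] [328, 236, 26, 37, 605] [0.5131 0.2196 0.042 ]
white [188.6 130.2] [179, 119, 19, 21, 303] [ 0.5243 -0.4388  0.042 ]
white [287.9 197.5] [276, 188, 25, 24, 331] [ 0.4831 -0.0103  0.042 ]
white [  3.  214.1] [0, 205, 9, 16, 63] [ 1.0654 -0.3512  0.042 ]
white [ 40.7 281.4] [34, 268, 16, 30, 41] [ 1.0595 -0.0787  0.042 ]
white [290.8 292.9] [273, 270, 34, 42, 778] [0.6649 0.2435 0.042 ]
white [375.1 319.1] [349, 300, 84, 62, 1581] [0.5758 0.3892 0.042 ]
white [ 48.6 348.9] [43, 342, 12, 14, 76] [1.0987 0.0981 0
[... 252 characters left out ...]
 22, 284] [0.5894 0.2248 0.042 ]
red [205. 162.] [94, 39, 172, 200, 5207] [0.3447 0.3454 0.042 ]
red [260.5 174.7] [235, 153, 36, 58, 353] [0.5096 0.207  0.042 ]
red [224.1 279.3] [198, 233, 54, 82, 2659] [ 0.2749 -0.2277  0.042 ]
red [351.6 286.8] [347, 282, 11, 9, 57] [ 0.5826 -0.3596  0.042 ]
white [264.5 132.3] [247, 122, 32, 21, 248] [0.6122 0.485  0.042 ]
white [325.8 156.2] [318, 149, 16, 15, 51] [0.773 0.247 0.042]
white [300.1 161.8] [289, 151, 27, 23, 312] [0.6694 0.241  0.042 ]
white [316.7 163.4] [306, 157, 23, 15, 120] [0.7225 0.2126 0.042 ]
white [278.  213.8] [271, 204, 16, 21, 201] [ 0.4978 -0.0144  0.042 ]
white [347.  323.9] [338, 316, 20, 17, 268] [ 0.5199 -0.4632  0.042 ]
```

Request:
apply_moves --plan '[0.06, 0.1, 0, 0, 0, -0.019, 1, 0.06, 0.1, 0, 0, 0, -0.019, 1, 0.06, 0.1, 0, 0, 0, -0.019, 1, 0.06, 0.1, 0, 0, 0, -0.019, 1, 0.06, 0.1, 0, 0, 0, -0.019, 1, 0.06, 0.1, 0, 0, 0, -0.019, 1, 0.06, 0.1, 0, 0, 0, -0.019, 1, 0.06, 0.1, 0, 0, 0, -0.019, 1, 0.06, 0.1, 0, 0, 0, -0.019, 1, 0.06, 0.1, 0, 0, 0, -0.019, 1]' --grip_force 15

```text
clock: 1.08
tcp_pos: [0.3891, -0.3139, 0.4049]
orientation: [3.141, -0.0, 0.027]
ft_force: [-0.1, -0.2, -0.1]
grip_width: 0.0871
grip_force: 0.0
```

Request:
apply_moves --plan '[0.05, 0.055, 0, 0, 0, 0, 1, 0.05, 0.055, 0, 0, 0, 0, 1, 0.05, 0.055, 0, 0, 0, 0, 1, 0.05, 0.055, 0, 0, 0, 0, 1, 0.05, 0.055, 0, 0, 0, 0, 1, 0.05, 0.055, 0, 0, 0, 0, 1, 0.04, 0.055, 0, 0, 0, 0, 1, 0, 0, 0, 0, 0, 0, 1, 0, 0, 0, 0, 0, 0, 1]'

```text
clock: 1.83
tcp_pos: [0.4911, -0.1991, 0.4046]
orientation: [-3.141, 0.0, 0.031]
ft_force: [-0.1, -1.0, -0.4]
grip_width: 0.0869
grip_force: 0.0
```

Run:
```python
from h import *
o=ctrl.get_obs(); print(o['tcp_pos'],o['orientation'],o['joints'].round(2))
im=ctrl.get_image("wrist");cv2.imwrite('pics/w1.png',im['image'])
for nm in("wrist","scene","side"):
  im=ctrl.get_image(nm)
  for c,s in blobs(im['image'],(12,70,130),(24,190,255),60): print(nm,c,s.tolist(),ray(im,c[0],c[1],.012).round(4))
```

```text
[ 0.4911071  -0.1991009   0.40463708] [-3.14128788e+00  1.19754960e-04  3.07298801e-02] [ 0.6   0.11 -0.32  1.74  0.04  1.3  -1.27]
wrist [273.7 140.7] [204, 0, 148, 276, 5037] [ 0.5262 -0.197   0.012 ]
wrist [286.3  21.2] [255, 0, 63, 49, 2580] [ 0.6419 -0.2063  0.012 ]
wrist [276.1  95.1] [247, 65, 59, 61, 2869] [ 0.5728 -0.1983  0.012 ]
wrist [267.  167.3] [239, 140, 56, 55, 2425] [ 0.4974 -0.1905  0.012 ]
wrist [258.9 232.1] [233, 208, 53, 49, 2071] [ 0.4218 -0.1828  0.012 ]
wrist [ 74.  295.3] [70, 266, 12, 55, 234] [0.3335 0.0404 0.012 ]
wrist [478.3 294.9] [471, 266, 13, 55, 266] [ 0.348  -0.4502  0.012 ]
scene [186.3 110.8] [177, 96, 19, 27, 329] [ 0.4493 -0.5987  0.012 ]
scene [190.4 142.7] [184, 139, 14, 8, 65] [ 0.5322 -0.4195  0.012 ]
scene [240.  176.6] [169, 151, 133, 59, 1568] [ 0.5078 -0.1901  0.012 ]
scene [191.1 192. ] [180, 185, 23, 15, 270] [ 0.6466 -0.2057  0.012 ]
side [278.5 258.4] [240, 235, 129, 44, 722] [ 0.446  -0.1712  0.012 ]
side [319.6 256.8] [274, 243, 85, 35, 993] [ 0.5603 -0.2028  0.012 ]
```

View pics/w1.png

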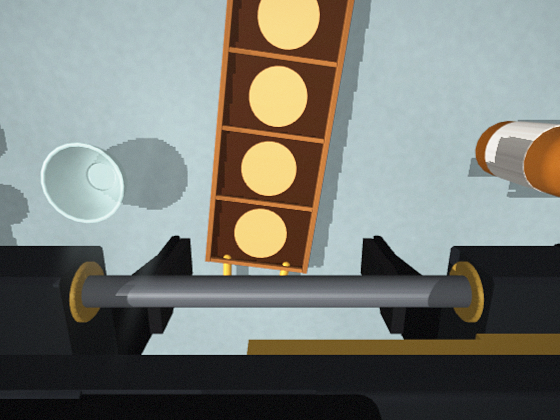

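The wrist view shows four corks in line: (259,232) beside the handle, (267,167), (276,95) and (286,21, cropped). Positions agree with the scene camera to about 2 mm. Next I'll look at the cups.

Request:
apply_moves --plan '[0, 0.11, 0, 0, 0, 0, 1, 0, 0.11, 0, 0, 0, 0, 1, 0, 0.11, 0, 0, 0, 0, 1, 0, 0.11, 0, 0, 0, 0, 1, 0, 0.11, 0, 0, 0, 0, 1, 0, 0.11, 0, 0, 0, 0, 1, 0, 0.11, 0, 0, 0, 0, 1, 0, 0.11, 0, 0, 0, 0, 1, 0, 0.11, 0, 0, 0, 0, 1, 0, 0.11, 0, 0, 0, 0, 1]'

```text
clock: 2.87
tcp_pos: [0.4904, 0.1305, 0.405]
orientation: [3.141, -0.001, 0.026]
ft_force: [1.3, -0.0, 0.5]
grip_width: 0.0865
grip_force: 0.0
```

Request:
apply_moves --plan '[0, 0.1, 0, 0, 0, 0, 1, 0, 0.1, 0, 0, 0, 0, 1, 0, 0.08, 0, 0, 0, 0, 1, 0, 0, 0, 0, 0, 0, 1, 0, 0, 0, 0, 0, 0, 1]'

```text
clock: 3.28
tcp_pos: [0.4905, 0.2144, 0.4046]
orientation: [-3.141, 0.0, 0.03]
ft_force: [0.7, -1.2, 0.2]
grip_width: 0.0869
grip_force: 0.0
```

Run:
```python
from h import *
o=ctrl.get_obs(); print(o['tcp_pos'],o['orientation'],o['joints'].round(2))
im=ctrl.get_image("wrist");cv2.imwrite('pics/w2.png',im['image'])
hsv=cv2.cvtColor(im['image'],cv2.COLOR_BGR2HSV)
for nm,lo,hi in(("blue",(108,120,30),(128,255,255)),("green",(60,110,20),(85,255,200)),("red",(0,140,60),(5,255,230)),("white",(0,0,170),(179,25,255))):
  for c,s in blobs(im['image'],lo,hi,400): print(nm,c,s.tolist(),ray(im,c[0],c[1],.04).round(4))
```

```text
[0.49049573 0.2144453  0.40464418] [-3.14142682e+00  3.09274800e-04  2.99801743e-02] [ 0.13  0.16 -0.69  1.72  0.1   1.31 -2.12]
blue [285.6 226.1] [255, 192, 61, 71, 3381] [0.4402 0.2026 0.04  ]
green [268.9  76.8] [235, 41, 69, 73, 3892] [0.5885 0.2238 0.04  ]
red [277.6 153.6] [246, 121, 64, 68, 3296] [0.5166 0.2134 0.04  ]
white [45.6 64.6] [0, 0, 96, 147, 11205] [0.593  0.4317 0.04  ]
white [220.8 146.2] [197, 0, 46, 274, 589] [0.5223 0.2699 0.04  ]
white [257.3  14.8] [223, 0, 73, 34, 1424] [0.6406 0.2355 0.04  ]
white [270.9  41.8] [218, 29, 102, 29, 975] [0.6187 0.2227 0.04  ]
white [283.6 120.7] [231, 104, 95, 35, 985] [0.5487 0.2086 0.04  ]
white [491.1 191.5] [476, 176, 30, 28, 418] [ 0.4842 -0.0069  0.04  ]
```

View pics/w2.png

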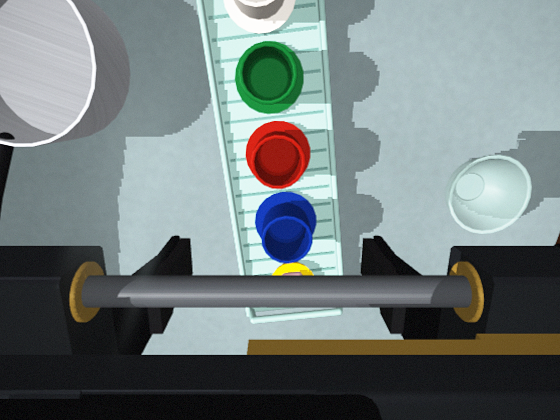

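The wrist view has blue at (286,226), red at (278,154), green at (269,77) and white at the top edge (258,10). I'll locate the saucers' and cups' rims by their edges.

Run:
```python
from h import *
im=ctrl.get_image("wrist");d=np.array([.988,.156,0])
for nm,u,l,r,t,b in(("blue",284,255,316,192,263),("red",277,246,310,121,189),("green",269,235,304,41,114)):
  T=ray(im,u,t,.02);L=ray(im,l,t+31,.02);R=ray(im,r,t+31,.02);B=ray(im,u,b,.075)
  print(nm,"saucer x",T[0]-.035,"y",(L[1]+R[1])/2,"width",L[1]-R[1],"cup x from rim",B[0]+.025,"or saucer low",ray(im,u,b,.02)[0]+.035)
```

```text
blue saucer x 0.43760158672408567 y 0.20063942217150493 width 0.06802244281171399 cup x from rim 0.4399332728750719 or saucer low 0.4230504265932764
red saucer x 0.5126361701921238 y 0.21129787209954237 width 0.06733672993497522 cup x from rim 0.5143623013392911 or saucer low 0.5107492670633124
green saucer x 0.5878486027820399 y 0.22199998759018802 width 0.06825354534955286 cup x from rim 0.5810978529602006 or saucer low 0.5893829751211245
```

Request:
apply_moves --plan '[-0.086, -0.023, 0, 0, 0, 0, 1, -0.086, -0.023, 0, 0, 0, 0, 1, 0, 0, -0.09, 0, 0, 0, 1, 0, 0, -0.09, 0, 0, 0, 1, 0, 0, -0.09, 0, 0, 0, 1, 0, 0, -0.09, 0, 0, 0, 1, 0, 0, -0.09, 0, 0, 0, 1, 0, 0, -0.09, 0, 0, 0, 1, 0, 0, -0.06, 0, 0, 0, 1, 0, 0, -0.04, 0, 0, 0, 1]'

```text
clock: 4.22
tcp_pos: [0.4389, 0.1981, 0.2108]
orientation: [3.14, 0.002, 0.026]
ft_force: [-0.3, -0.4, 0.1]
grip_width: 0.087
grip_force: 0.0
```

Request:
apply_moves --plan '[0, 0, 0, 0, 0, 0, 1, 0, 0, 0, 0, 0, 0, 0.7, 0, 0, 0, 0, 0, 0, 0.6, 0, 0, 0, 0, 0, 0, 0.5, 0, 0, 0, 0, 0, 0, 0.4, 0, 0, 0, 0, 0, 0, 0.3, 0, 0, 0, 0, 0, 0, 0.3, 0, 0, 0, 0, 0, 0, 0.3]'

```text
clock: 4.88
tcp_pos: [0.4392, 0.2003, 0.2132]
orientation: [-3.141, -0.001, 0.028]
ft_force: [-0.2, 0.1, 4.8]
grip_width: 0.0503
grip_force: 15.0
```

Request:
apply_moves --plan '[0, 0, 0.02, 0, 0, 0, 0.3, 0, 0, 0.04, 0, 0, 0, 0.3, 0, 0, 0.06, 0, 0, 0, 0.3, 0, 0, 0.07, 0, 0, 0, 0.3, 0, 0, 0.07, 0, 0, 0, 0.3, 0, 0, 0.07, 0, 0, 0, 0.3, 0, 0, 0.05, 0, 0, 0, 0.3, 0, 0, 0.02, 0, 0, 0, 0.3, 0, 0, 0, 0, 0, 0, 0.3]'

```text
clock: 5.63
tcp_pos: [0.4393, 0.2004, 0.3346]
orientation: [-3.141, -0.003, 0.028]
ft_force: [-0.0, 0.8, -2.1]
grip_width: 0.0506
grip_force: 15.0
```

Run:
```python
from h import *
o=ctrl.get_obs(); print(o['tcp_pos'],o['orientation'],o['grip_width'],o['ft_force'])
im=ctrl.get_image("wrist");a=im['image']
im=ctrl.get_image("scene");b=im['image']
for c,s in blobs(b,(108,120,30),(128,255,255),60): print(c,s.tolist())
cv2.imwrite('pics/l1.png',np.hstack([a[:, 140:420],cv2.resize(b[120:330,240:440],(400,420))]))
```

```text
[0.4392793  0.20040118 0.33461726] [-3.14111195e+00 -2.93790417e-03  2.83017068e-02] 0.05055502095522326 [-0.03451564  0.83224364 -2.10787388]
[349.    8.9] [344, 0, 12, 21, 182]
[211.4  33.8] [179, 11, 66, 48, 2307]
[68.7 57.5] [34, 20, 69, 77, 3599]
[363.4 191.9] [355, 175, 19, 33, 471]
[362.8 245.4] [350, 235, 27, 21, 411]
```

View pics/l1.png

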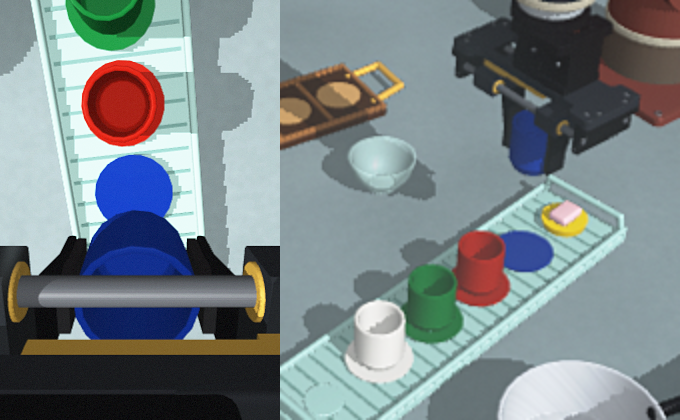

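The blue cup is held upright, and its saucer is bare at scene (363,245). That lets me refine the row position.

Run:
```python
from h import *
im=ctrl.get_image("scene");print(ray(im,362.8,245.4,.02))
im=ctrl.get_image("wrist")
m=cv2.inRange(cv2.cvtColor(im['image'],cv2.COLOR_BGR2HSV),(108,120,150),(122,255,255));m[218:]=0;m[:,:220]=0;m[:,330:]=0
pts=cv2.findNonZero(m);P=np.array([ray(im,u,v,.02)[:2] for u,v in pts[:,0]])
c,r=cv2.minEnclosingCircle(P[P[:,0]>.42].astype(np.float32));print(c,r)
for c,s in blobs(im['image'],(0,140,60),(5,255,230),400): print("red",c,s.tolist(),ray(im,c[0],c[1],.02).round(4))
```

```text
[0.43543485 0.20712768 0.02      ]
(0.4390850365161896, 0.20230922102928162) 0.034280598163604736
red [262.5 100.7] [223, 60, 80, 84, 4892] [0.5144 0.2124 0.02  ]
```

Request:
apply_moves --plan '[0.03, -0.06, 0, 0, 0, 0, 0.3, 0.055, -0.11, 0, 0, 0, 0, 0.3, 0.055, -0.11, 0, 0, 0, 0, 0.3, 0.055, -0.11, 0, 0, 0, 0, 0.3, 0.055, -0.11, 0, 0, 0, 0, 0.3, 0.055, -0.11, 0, 0, 0, 0, 0.3, 0.055, -0.11, 0, 0, 0, 0, 0.3, 0.055, -0.11, 0, 0, 0, 0, 0.3, 0.055, -0.11, 0, 0, 0, 0, 0.3, 0.055, -0.11, 0, 0, 0, 0, 0.3]'

```text
clock: 6.67
tcp_pos: [0.5968, -0.1166, 0.3313]
orientation: [-3.141, 0.002, 0.028]
ft_force: [0.9, 1.4, -0.8]
grip_width: 0.0505
grip_force: 15.0
```

Request:
apply_moves --plan '[0.055, -0.11, 0, 0, 0, 0, 0.3, 0.055, -0.11, 0, 0, 0, 0, 0.3, 0.055, -0.06, 0, 0, 0, 0, 0.3, 0.004, -0.024, 0, 0, 0, 0, 0.3, 0, 0, 0, 0, 0, 0, 0.3, 0, 0, 0, 0, 0, 0, 0.3]'

```text
clock: 7.17
tcp_pos: [0.6469, -0.2054, 0.3313]
orientation: [-3.14, 0.002, 0.029]
ft_force: [0.5, 0.8, -0.5]
grip_width: 0.0506
grip_force: 15.0
```

Request:
apply_moves --plan '[0, 0, -0.06, 0, 0, 0, 0.3, 0.001, 0, -0.07, 0, 0, 0, 0.3, 0.001, 0, -0.07, 0, 0, 0, 0.3, 0, 0, -0.07, 0, 0, 0, 0.3, 0, 0, -0.06, 0, 0, 0, 0.3, 0, 0, -0.03, 0, 0, 0, 0.3, 0, 0, -0.015, 0, 0, 0, 0.3, 0, 0, -0.007, 0, 0, 0, 0.3, 0, 0, 0, 0, 0, 0, 0.3, 0, 0, 0, 0, 0, 0, 0.3]'

```text
clock: 8.0
tcp_pos: [0.6483, -0.2059, 0.2194]
orientation: [3.141, -0.002, 0.029]
ft_force: [0.7, 0.4, -1.4]
grip_width: 0.0501
grip_force: 15.0
```

Run:
```python
from h import *
o=ctrl.get_obs(); print(o['tcp_pos'],o['ft_force'])
a=ctrl.get_image("side")['image'];b=ctrl.get_image("scene")['image']
cv2.imwrite('pics/p1.png',np.hstack([cv2.resize(a[180:320,200:400],(400,280)),cv2.resize(b[120:260,130:330],(400,280))]))
```

```text
[ 0.64825131 -0.20589721  0.21941144] [ 0.71850496  0.38044719 -1.38280925]
```

View pics/p1.png

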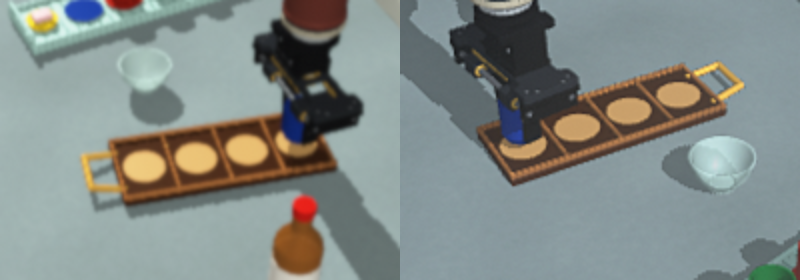

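Both views show the blue cup just above the cork farthest from the handle, upright and over its centre. I'll lower it the last 14 mm slowly.

Request:
apply_moves --plan '[0, 0, -0.015, 0, 0, 0, 0.3, 0, 0, -0.01, 0, 0, 0, 0.3, 0, 0, -0.006, 0, 0, 0, 0.3, 0, 0, -0.004, 0, 0, 0, 0.3, 0, 0, -0.004, 0, 0, 0, 0.3, 0, 0, -0.003, 0, 0, 0, 0.3, 0, 0, -0.003, 0, 0, 0, 0.3, 0, 0, 0, 0, 0, 0, 0.3, 0, 0, 0, 0, 0, 0, 0.3]'

```text
clock: 8.85
tcp_pos: [0.6479, -0.2061, 0.2053]
orientation: [3.141, -0.0, 0.028]
ft_force: [-3.4, 0.2, 4.9]
grip_width: 0.05
grip_force: 15.0
```

Request:
apply_moves --plan '[0, 0, 0, 0, 0, 0, 0.6, 0, 0, 0, 0, 0, 0, 0.7, 0, 0, 0, 0, 0, 0, 0.85, 0, 0, 0, 0, 0, 0, 1, 0, 0, 0, 0, 0, 0, 1, 0, 0, 0, 0, 0, 0, 1]'

```text
clock: 9.35
tcp_pos: [0.6479, -0.2061, 0.2046]
orientation: [-3.142, -0.0, 0.028]
ft_force: [-0.1, -0.9, -0.9]
grip_width: 0.0776
grip_force: 0.0
```

Request:
apply_moves --plan '[0, 0, 0.03, 0, 0, 0, 1, 0, 0, 0.06, 0, 0, 0, 1, 0, 0, 0.08, 0, 0, 0, 1, 0, 0, 0.08, 0, 0, 0, 1, 0, 0, 0.08, 0, 0, 0, 1, 0, 0, 0.06, 0, 0, 0, 1, -0.03, 0.08, 0.04, 0, 0, 0, 1, -0.04, 0.11, 0, 0, 0, 0, 1, -0.04, 0.11, 0, 0, 0, 0, 1, -0.04, 0.11, 0, 0, 0, 0, 1]'

```text
clock: 10.18
tcp_pos: [0.6022, -0.0818, 0.3347]
orientation: [3.141, -0.001, 0.028]
ft_force: [0.9, 1.1, 0.5]
grip_width: 0.0873
grip_force: 0.0
```

Run:
```python
from h import *
o=ctrl.get_obs(); print(o['tcp_pos'],o['ft_force'])
for n in("side","scene"):
  im=ctrl.get_image(n)
  for z,lo in((.0395,(108,120,30)),):
    for c,s in blobs(im['image'],lo,(128,255,255),60):
      p=ray(im,c[0],c[1],z)
      if abs(p[1])<.3: print(n,c,s.tolist(),p.round(4))
  cv2.imwrite(f'pics/q1{n}.png',im['image'])
a=cv2.imread('pics/q1side.png');b=cv2.imread('pics/q1scene.png')
cv2.imwrite('pics/q1.png',np.hstack([cv2.resize(a[180:320,230:430],(400,280)),cv2.resize(b[120:260,130:330],(400,280))]))
```

```text
[ 0.60217608 -0.08185     0.33472062] [0.86358276 1.06004867 0.46788935]
side [241.4 184.6] [232, 179, 19, 12, 172] [0.4322 0.1743 0.0395]
side [348.7 242.6] [340, 232, 18, 23, 323] [ 0.6507 -0.2012  0.0395]
scene [190.  182.1] [180, 169, 21, 27, 452] [ 0.6442 -0.2104  0.0395]
scene [362.8 245.5] [350, 235, 27, 21, 411] [0.4518 0.2221 0.0395]
```

View pics/q1.png

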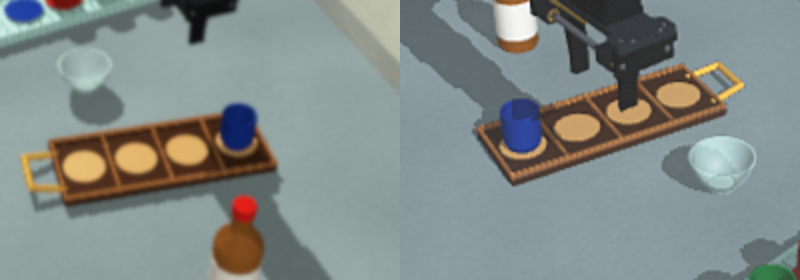

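Blue stands upright and centred on its cork, averaging (.6475,-.2058) across the two views. Next is red.

Request:
apply_moves --plan '[-0.03, 0.1, 0, 0, 0, 0, 1, -0.03, 0.11, 0, 0, 0, 0, 1, -0.03, 0.11, 0, 0, 0, 0, 1, -0.03, 0.11, 0, 0, 0, 0, 1, -0.03, 0.11, 0, 0, 0, 0, 1, -0.03, 0.11, 0, 0, 0, 0, 1, -0.03, 0.11, 0, 0, 0, 0, 1, -0.03, 0.11, 0, 0, 0, 0, 1, -0.03, 0.08, 0, 0, 0, 0, 1, -0.025, 0.03, 0, 0, 0, 0, 1]'

```text
clock: 11.12
tcp_pos: [0.5129, 0.215, 0.3346]
orientation: [-3.14, -0.001, 0.033]
ft_force: [0.1, -0.0, -0.4]
grip_width: 0.0871
grip_force: 0.0
```

Request:
apply_moves --plan '[0, 0, 0, 0, 0, 0, 1, 0, 0, 0, 0, 0, 0, 1, 0, 0, 0, 0, 0, 0, 1]'

```text
clock: 11.37
tcp_pos: [0.5152, 0.2091, 0.3338]
orientation: [3.141, -0.0, 0.026]
ft_force: [-0.8, 0.0, -0.6]
grip_width: 0.0867
grip_force: 0.0
```

Run:
```python
from h import *
o=ctrl.get_obs(); print(o['tcp_pos'])
im=ctrl.get_image("wrist")
for nm,lo,hi in(("green",(60,110,20),(85,255,200)),("red",(0,140,60),(5,255,230))):
  for c,s in blobs(im['image'],lo,hi,400):
    x,y,w,h=s[:4]; print(nm,s.tolist(),"saucer x",ray(im,x+w/2,y,.02)[0]-.0345,"y",ray(im,x+w/2,y+h/2,.02)[1], "cup x via rim",ray(im,x+w/2,y+h,.075)[0]+.025)
```

```text
[0.51521106 0.20907693 0.33378211]
green [217, 60, 84, 87, 5673] saucer x 0.5878625073145182 y 0.22427103343380003 cup x via rim 0.5857565985342162
red [232, 155, 77, 88, 5283] saucer x 0.5129521302727806 y 0.21317429099814453 cup x via rim 0.5150920335675705
```

Request:
apply_moves --plan '[-0.004, 0.01, -0.05, 0, 0, 0, 1, 0, 0, -0.07, 0, 0, 0, 1, 0, 0, -0.07, 0, 0, 0, 1, 0, 0, -0.07, 0, 0, 0, 1, 0, 0, -0.06, 0, 0, 0, 1, 0, 0, -0.04, 0, 0, 0, 1, 0, 0, -0.03, 0, 0, 0, 1, 0, 0, -0.016, 0, 0, 0, 1, 0, 0, 0, 0, 0, 0, 1]'

```text
clock: 12.17
tcp_pos: [0.5133, 0.2134, 0.2113]
orientation: [3.141, 0.001, 0.028]
ft_force: [-0.4, 1.0, 0.5]
grip_width: 0.0869
grip_force: 0.0
```

Request:
apply_moves --plan '[0, 0, 0, 0, 0, 0, 1, 0, 0, 0, 0, 0, 0, 0.7, 0, 0, 0, 0, 0, 0, 0.6, 0, 0, 0, 0, 0, 0, 0.5, 0, 0, 0, 0, 0, 0, 0.4, 0, 0, 0, 0, 0, 0, 0.3, 0, 0, 0, 0, 0, 0, 0.3, 0, 0, 0, 0, 0, 0, 0.3]'

```text
clock: 12.83
tcp_pos: [0.5132, 0.2139, 0.2119]
orientation: [-3.142, -0.0, 0.028]
ft_force: [-0.8, -0.4, 1.6]
grip_width: 0.0503
grip_force: 15.0
```

Request:
apply_moves --plan '[0, 0, 0.02, 0, 0, 0, 0.3, 0, 0, 0.04, 0, 0, 0, 0.3, 0, 0, 0.06, 0, 0, 0, 0.3, 0, 0, 0.07, 0, 0, 0, 0.3, 0, 0, 0.07, 0, 0, 0, 0.3, 0, 0, 0.07, 0, 0, 0, 0.3, 0, 0, 0.05, 0, 0, 0, 0.3, 0, 0, 0.02, 0, 0, 0, 0.3, 0, 0, 0, 0, 0, 0, 0.3]'

```text
clock: 13.58
tcp_pos: [0.5134, 0.2142, 0.334]
orientation: [-3.141, -0.003, 0.028]
ft_force: [0.0, 0.1, -1.7]
grip_width: 0.0502
grip_force: 15.0
```

Request:
apply_moves --plan '[0.015, -0.06, 0, 0, 0, 0, 0.3, 0.015, -0.11, 0, 0, 0, 0, 0.3, 0.015, -0.11, 0, 0, 0, 0, 0.3, 0.015, -0.11, 0, 0, 0, 0, 0.3, 0.015, -0.11, 0, 0, 0, 0, 0.3, 0.015, -0.11, 0, 0, 0, 0, 0.3, 0.015, -0.11, 0, 0, 0, 0, 0.3, 0.015, -0.11, 0, 0, 0, 0, 0.3, 0.015, -0.11, 0, 0, 0, 0, 0.3, 0.015, -0.11, 0, 0, 0, 0, 0.3]'

```text
clock: 14.42
tcp_pos: [0.5577, -0.1027, 0.3308]
orientation: [-3.141, 0.002, 0.028]
ft_force: [-0.1, -0.4, -0.9]
grip_width: 0.0505
grip_force: 15.0
```

Request:
apply_moves --plan '[0.015, -0.11, 0, 0, 0, 0, 0.3, 0.015, -0.11, 0, 0, 0, 0, 0.3, 0.013, -0.07, 0, 0, 0, 0, 0.3, 0, -0.034, 0, 0, 0, 0, 0.3, 0, 0, 0, 0, 0, 0, 0.3, 0, 0, 0, 0, 0, 0, 0.3, 0, 0, 0, 0, 0, 0, 0.3]'

```text
clock: 15.0
tcp_pos: [0.5711, -0.1961, 0.3315]
orientation: [-3.14, 0.0, 0.031]
ft_force: [0.7, -0.9, -1.2]
grip_width: 0.0502
grip_force: 15.0
```

Request:
apply_moves --plan '[0, -0.006, -0.06, 0, 0, 0, 0.3, 0, 0, -0.07, 0, 0, 0, 0.3, 0, 0, -0.07, 0, 0, 0, 0.3, 0, 0, -0.07, 0, 0, 0, 0.3, 0, 0, -0.06, 0, 0, 0, 0.3, 0, 0, -0.03, 0, 0, 0, 0.3, 0, 0, -0.015, 0, 0, 0, 0.3, 0, 0, -0.01, 0, 0, 0, 0.3, 0, 0, 0, 0, 0, 0, 0.3, 0, 0, 0, 0, 0, 0, 0.3]'

```text
clock: 15.83
tcp_pos: [0.5715, -0.1999, 0.2174]
orientation: [3.141, -0.001, 0.029]
ft_force: [-1.3, -0.5, -1.1]
grip_width: 0.0506
grip_force: 15.0
```

Request:
apply_moves --plan '[0, 0.005, -0.015, 0, 0, 0, 0.3, 0, 0, -0.01, 0, 0, 0, 0.3, 0, 0, -0.006, 0, 0, 0, 0.3, 0, 0, -0.004, 0, 0, 0, 0.3, 0, 0, -0.004, 0, 0, 0, 0.3, 0, 0, -0.003, 0, 0, 0, 0.3, 0, 0, -0.003, 0, 0, 0, 0.3, 0, 0, 0, 0, 0, 0, 0.3, 0, 0, 0, 0, 0, 0, 0.3]'

```text
clock: 16.58
tcp_pos: [0.5711, -0.1986, 0.2039]
orientation: [3.141, -0.0, 0.028]
ft_force: [-5.1, 1.1, 9.4]
grip_width: 0.05
grip_force: 15.0
```

Request:
apply_moves --plan '[0, 0, 0.002, 0, 0, 0, 0.6, 0, 0, 0, 0, 0, 0, 0.7, 0, 0, 0, 0, 0, 0, 0.85, 0, 0, 0, 0, 0, 0, 1, 0, 0, 0, 0, 0, 0, 1, 0, 0, 0, 0, 0, 0, 1]'

```text
clock: 17.08
tcp_pos: [0.571, -0.1986, 0.2033]
orientation: [-3.141, 0.0, 0.028]
ft_force: [-0.5, -0.4, -0.4]
grip_width: 0.0783
grip_force: 0.0
```

Request:
apply_moves --plan '[0, 0, 0.03, 0, 0, 0, 1, 0, 0, 0.06, 0, 0, 0, 1, 0, 0, 0.08, 0, 0, 0, 1, 0, 0, 0.08, 0, 0, 0, 1, 0, 0, 0.08, 0, 0, 0, 1, 0, 0, 0.06, 0, 0, 0, 1, 0, 0.08, 0.04, 0, 0, 0, 1, 0, 0.11, 0, 0, 0, 0, 1, 0.01, 0.11, 0, 0, 0, 0, 1, 0.01, 0.11, 0, 0, 0, 0, 1]'

```text
clock: 17.92
tcp_pos: [0.5768, -0.0744, 0.3337]
orientation: [3.141, -0.001, 0.027]
ft_force: [1.1, -0.2, -1.0]
grip_width: 0.0869
grip_force: 0.0
```

Request:
apply_moves --plan '[0.01, 0.11, 0, 0, 0, 0, 1, 0.01, 0.11, 0, 0, 0, 0, 1, 0.01, 0.11, 0, 0, 0, 0, 1, 0.007, 0.11, 0, 0, 0, 0, 1, 0, 0.11, 0, 0, 0, 0, 1, 0, 0.11, 0, 0, 0, 0, 1, 0, 0.11, 0, 0, 0, 0, 1, 0, 0.11, 0, 0, 0, 0, 1, 0, 0.08, 0, 0, 0, 0, 1, 0, 0.037, 0, 0, 0, 0, 1]'

```text
clock: 18.75
tcp_pos: [0.587, 0.2278, 0.3333]
orientation: [-3.139, -0.0, 0.033]
ft_force: [0.4, -0.2, -0.0]
grip_width: 0.0867
grip_force: 0.0
```

Request:
apply_moves --plan '[0, 0, 0, 0, 0, 0, 1, 0, 0, 0, 0, 0, 0, 1, 0, 0, 0, 0, 0, 0, 1]'

```text
clock: 19.0
tcp_pos: [0.5887, 0.2213, 0.3325]
orientation: [3.14, -0.0, 0.026]
ft_force: [-0.3, -1.3, -0.3]
grip_width: 0.0873
grip_force: 0.0
```

Run:
```python
from h import *
o=ctrl.get_obs(); print(o['tcp_pos'])
im=ctrl.get_image("wrist");cv2.imwrite('pics/w3.png',im['image'])
for nm,lo,hi in(("green",(60,110,20),(85,255,200)),("white",(0,0,150),(179,25,255))):
  for c,s in blobs(im['image'],lo,hi,1000):
    x,y,w,h=s[:4]; print(nm,s.tolist(),"saucer x",ray(im,x+w/2,y,.02)[0]-.0345,"y",ray(im,x+w/2,y+h/2,.02)[1], "cup x via rim",ray(im,x+w/2,y+h,.075)[0]+.025)
for n in("side","scene"):
  im=ctrl.get_image(n)
  for c,s in blobs(im['image'],(0,150,80),(5,255,230),150):
      p=ray(im,c[0],c[1],.0395)
      if abs(p[1])<.3: print(n,c,s.tolist(),p.round(4))
  cv2.imwrite(f'pics/q1{n}.png',im['image'])
a=cv2.imread('pics/q1side.png');b=cv2.imread('pics/q1scene.png');w=cv2.imread('pics/w3.png')
cv2.imwrite('pics/q2.png',np.hstack([np.vstack([cv2.resize(a[180:320,230:430],(400,280)),cv2.resize(b[120:260,130:330],(400,280))]),cv2.copyMakeBorder(cv2.resize(w,(400,300)),0,260,0,0,0)]))
```

```text
[0.58874023 0.22128351 0.33247251]
green [233, 153, 78, 89, 5436] saucer x 0.588265317877079 y 0.22394264658187205 cup x via rim 0.5898841013904864
white [199, 9, 124, 138, 8329] saucer x 0.6971246035788666 y 0.23489875645712752 cup x via rim 0.6593735456142678
white [0, 102, 70, 144, 7519] saucer x 0.624735810245817 y 0.42767790637418834 cup x via rim 0.5823220033389416
white [213, 131, 117, 38, 1617] saucer x 0.6065072821138501 y 0.22528561568593544 cup x via rim 0.6443671670419144
side [323.6 246.6] [315, 236, 18, 23, 340] [ 0.5748 -0.1935  0.0395]
scene [217.9 173.9] [208, 161, 20, 26, 371] [ 0.5679 -0.2002  0.0395]
scene [339.7 261.8] [326, 252, 28, 21, 461] [0.5264 0.2313 0.0395]
```

View pics/q2.png

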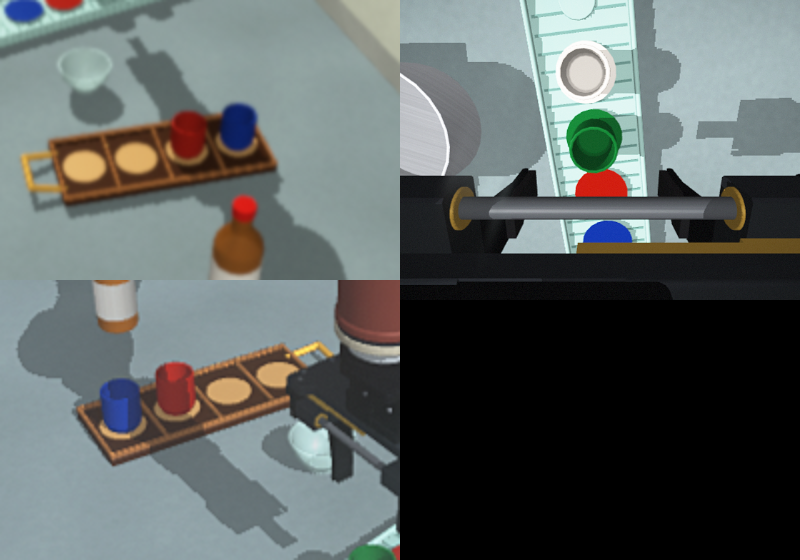

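Red and blue stand upright on their corks. Green is ahead in the wrist view at full-size pixel (272,197), and white is behind it at about (258,100).

Request:
apply_moves --plan '[0, 0.007, -0.05, 0, 0, 0, 1, 0, 0, -0.07, 0, 0, 0, 1, 0, 0, -0.07, 0, 0, 0, 1, 0, 0, -0.07, 0, 0, 0, 1, 0, 0, -0.06, 0, 0, 0, 1, 0, 0, -0.04, 0, 0, 0, 1, 0, 0, -0.03, 0, 0, 0, 1, 0, 0, -0.012, 0, 0, 0, 1, 0, 0, 0, 0, 0, 0, 1, 0, 0, 0, 0, 0, 0, 1]'

```text
clock: 19.98
tcp_pos: [0.5885, 0.2257, 0.2127]
orientation: [-3.141, -0.001, 0.028]
ft_force: [-0.0, 0.0, -0.5]
grip_width: 0.0871
grip_force: 0.0
```

Request:
apply_moves --plan '[0, 0, 0, 0, 0, 0, 0.7, 0, 0, 0, 0, 0, 0, 0.6, 0, 0, 0, 0, 0, 0, 0.5, 0, 0, 0, 0, 0, 0, 0.4, 0, 0, 0, 0, 0, 0, 0.3, 0, 0, 0, 0, 0, 0, 0.3, 0, 0, 0, 0, 0, 0, 0.3]'

```text
clock: 20.57
tcp_pos: [0.5882, 0.2256, 0.2119]
orientation: [-3.142, -0.0, 0.028]
ft_force: [0.4, -0.1, 1.1]
grip_width: 0.0502
grip_force: 15.0
```

Request:
apply_moves --plan '[0, 0, 0.02, 0, 0, 0, 0.3, 0, 0, 0.04, 0, 0, 0, 0.3, 0, 0, 0.06, 0, 0, 0, 0.3, 0, 0, 0.07, 0, 0, 0, 0.3, 0, 0, 0.07, 0, 0, 0, 0.3, 0, 0, 0.07, 0, 0, 0, 0.3, 0, 0, 0.05, 0, 0, 0, 0.3, 0, 0, 0.02, 0, 0, 0, 0.3, 0, 0, 0, 0, 0, 0, 0.3]'

```text
clock: 21.32
tcp_pos: [0.5884, 0.226, 0.3342]
orientation: [-3.141, -0.003, 0.028]
ft_force: [0.0, -0.8, -2.3]
grip_width: 0.0504
grip_force: 15.0
```

Request:
apply_moves --plan '[-0.025, -0.06, 0, 0, 0, 0, 0.3, -0.025, -0.11, 0, 0, 0, 0, 0.3, -0.025, -0.11, 0, 0, 0, 0, 0.3, -0.025, -0.11, 0, 0, 0, 0, 0.3, -0.025, -0.11, 0, 0, 0, 0, 0.3, -0.025, -0.11, 0, 0, 0, 0, 0.3, -0.025, -0.11, 0, 0, 0, 0, 0.3, -0.025, -0.11, 0, 0, 0, 0, 0.3, -0.025, -0.11, 0, 0, 0, 0, 0.3, -0.025, -0.11, 0, 0, 0, 0, 0.3]'

```text
clock: 22.15
tcp_pos: [0.512, -0.091, 0.3309]
orientation: [-3.141, 0.001, 0.028]
ft_force: [0.4, -0.2, -1.2]
grip_width: 0.05
grip_force: 15.0
```

Request:
apply_moves --plan '[-0.025, -0.11, 0, 0, 0, 0, 0.3, -0.025, -0.11, 0, 0, 0, 0, 0.3, -0.007, -0.08, 0, 0, 0, 0, 0.3, 0, -0.037, 0, 0, 0, 0, 0.3, 0, 0, 0, 0, 0, 0, 0.3, 0, 0, 0, 0, 0, 0, 0.3, 0, 0, 0, 0, 0, 0, 0.3]'

```text
clock: 22.73
tcp_pos: [0.4964, -0.1886, 0.3315]
orientation: [-3.14, 0.0, 0.031]
ft_force: [0.5, -0.7, -1.2]
grip_width: 0.05
grip_force: 15.0
```

Request:
apply_moves --plan '[0, 0, -0.06, 0, 0, 0, 0.3, 0, 0, -0.07, 0, 0, 0, 0.3, 0, 0, -0.07, 0, 0, 0, 0.3, 0, 0, -0.07, 0, 0, 0, 0.3, 0, 0, -0.06, 0, 0, 0, 0.3, 0, 0, -0.03, 0, 0, 0, 0.3, 0, 0, -0.015, 0, 0, 0, 0.3, 0, 0, -0.01, 0, 0, 0, 0.3, 0, 0, 0, 0, 0, 0, 0.3, 0, 0, 0, 0, 0, 0, 0.3]'

```text
clock: 23.57
tcp_pos: [0.4965, -0.1903, 0.2172]
orientation: [3.141, -0.001, 0.029]
ft_force: [0.9, -0.8, -1.1]
grip_width: 0.05
grip_force: 15.0
```

Request:
apply_moves --plan '[0, 0, -0.012, 0, 0, 0, 0.3, 0, 0, -0.008, 0, 0, 0, 0.3, 0, 0, -0.006, 0, 0, 0, 0.3, 0, 0, -0.004, 0, 0, 0, 0.3, 0, 0, -0.004, 0, 0, 0, 0.3, 0, 0, -0.003, 0, 0, 0, 0.3, 0, 0, 0, 0, 0, 0, 0.3, 0, 0, 0, 0, 0, 0, 0.3]'

```text
clock: 24.23
tcp_pos: [0.496, -0.1905, 0.2052]
orientation: [-3.142, 0.0, 0.028]
ft_force: [0.6, -0.0, -1.9]
grip_width: 0.0502
grip_force: 15.0
```

Request:
apply_moves --plan '[0, 0, -0.002, 0, 0, 0, 0.3, 0, 0, -0.002, 0, 0, 0, 0.3, 0, 0, -0.001, 0, 0, 0, 0.3, 0, 0, 0, 0, 0, 0, 0.3]'

```text
clock: 24.57
tcp_pos: [0.4961, -0.1905, 0.2039]
orientation: [3.142, -0.0, 0.028]
ft_force: [-0.9, -0.2, -0.0]
grip_width: 0.0501
grip_force: 15.0
```

Request:
apply_moves --plan '[0, 0, -0.001, 0, 0, 0, 0.3, 0, 0, 0, 0, 0, 0, 0.3, 0, 0, 0, 0, 0, 0, 0.6, 0, 0, 0, 0, 0, 0, 0.7, 0, 0, 0, 0, 0, 0, 0.85, 0, 0, 0, 0, 0, 0, 1, 0, 0, 0, 0, 0, 0, 1, 0, 0, 0, 0, 0, 0, 1]'

```text
clock: 25.23
tcp_pos: [0.4961, -0.1905, 0.2034]
orientation: [-3.142, -0.0, 0.028]
ft_force: [0.0, 0.1, -0.6]
grip_width: 0.0777
grip_force: 0.0
```

Request:
apply_moves --plan '[0, 0, 0.03, 0, 0, 0, 1, 0, 0, 0.06, 0, 0, 0, 1, 0, 0, 0.08, 0, 0, 0, 1, 0, 0, 0.08, 0, 0, 0, 1, 0, 0, 0.08, 0, 0, 0, 1, 0, 0, 0.06, 0, 0, 0, 1, 0.02, 0.08, 0.04, 0, 0, 0, 1, 0.045, 0.11, 0, 0, 0, 0, 1, 0.045, 0.11, 0, 0, 0, 0, 1, 0.045, 0.11, 0, 0, 0, 0, 1]'

```text
clock: 26.07
tcp_pos: [0.5428, -0.0663, 0.3338]
orientation: [3.141, -0.002, 0.027]
ft_force: [0.5, 0.2, -0.5]
grip_width: 0.0871
grip_force: 0.0
```

Request:
apply_moves --plan '[0.045, 0.11, 0, 0, 0, 0, 1, 0.045, 0.11, 0, 0, 0, 0, 1, 0.045, 0.11, 0, 0, 0, 0, 1, 0.045, 0.11, 0, 0, 0, 0, 1, 0.045, 0.11, 0, 0, 0, 0, 1, 0.045, 0.11, 0, 0, 0, 0, 1, 0.045, 0.11, 0, 0, 0, 0, 1, 0.045, 0.11, 0, 0, 0, 0, 1, 0.04, 0.08, 0, 0, 0, 0, 1, 0.004, 0.046, 0, 0, 0, 0, 1]'

```text
clock: 26.9
tcp_pos: [0.6642, 0.2378, 0.3326]
orientation: [-3.14, 0.0, 0.031]
ft_force: [0.0, 0.1, 0.9]
grip_width: 0.0867
grip_force: 0.0
```

Request:
apply_moves --plan '[0, 0, 0, 0, 0, 0, 1, 0, 0, 0, 0, 0, 0, 1, 0, 0, 0, 0, 0, 0, 1, 0, 0, 0, 0, 0, 0, 1]'

```text
clock: 27.23
tcp_pos: [0.6639, 0.2322, 0.3328]
orientation: [3.14, -0.0, 0.026]
ft_force: [0.8, -0.5, -0.7]
grip_width: 0.0868
grip_force: 0.0
```

Run:
```python
from h import *
o=ctrl.get_obs(); print(o['tcp_pos'])
im=ctrl.get_image("wrist");w=im['image']
for nm,lo,hi in(("white",(0,0,150),(179,12,255)),):
  for c,s in blobs(w,lo,hi,1000):
    x,y,ww,h=s[:4]; print(nm,s.tolist(),"saucer x",ray(im,x+ww/2,y,.02)[0]-.0345,"y",ray(im,x+ww/2,y+h/2,.02)[1], "cup x via rim",ray(im,x+ww/2,y+h,.075)[0]+.025)
A={}
for n in("side","scene"):
  im=ctrl.get_image(n);A[n]=im['image']
  for c,s in blobs(im['image'],(60,120,20),(85,255,200),150):
      p=ray(im,c[0],c[1],.0395)
      if abs(p[1])<.3: print(n,c,s.tolist(),p.round(4))
a=A['side'];b=A['scene']
cv2.imwrite('pics/q3.png',np.hstack([np.vstack([cv2.resize(a[180:320,230:430],(400,280)),cv2.resize(b[120:260,130:330],(400,280))]),cv2.copyMakeBorder(cv2.resize(w[60:360,80:480],(400,300)),0,260,0,0,0)]))
```

```text
[0.66393796 0.23219205 0.33278139]
white [232, 153, 76, 89, 1804] saucer x 0.6634956230733339 y 0.23665233126991725 cup x via rim 0.6650095585918541
white [0, 198, 77, 48, 2247] saucer x 0.6189221760751416 y 0.44300840537106667 cup x via rim 0.6575168639155411
side [298.1 250.5] [290, 240, 17, 23, 309] [ 0.4997 -0.1852  0.0395]
scene [243.3 165.8] [234, 154, 19, 25, 392] [ 0.4941 -0.1931  0.0395]
scene [315.5 279.3] [301, 268, 30, 23, 540] [0.6001 0.2413 0.0395]
```

View pics/q3.png

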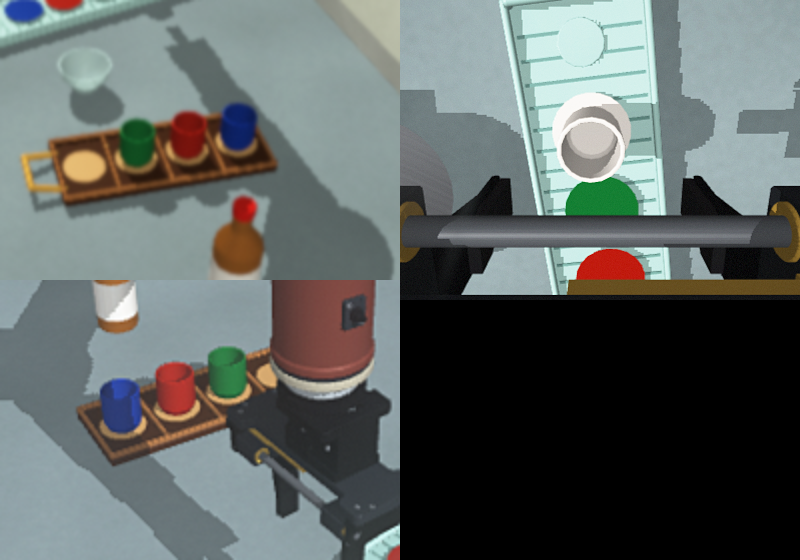

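Green is placed upright and centred. White is ahead, with its rim in the wrist crop at about (592,150).

Request:
apply_moves --plan '[0, 0.004, -0.05, 0, 0, 0, 1, 0, 0, -0.07, 0, 0, 0, 1, 0, 0, -0.07, 0, 0, 0, 1, 0, 0, -0.07, 0, 0, 0, 1, 0, 0, -0.06, 0, 0, 0, 1, 0, 0, -0.04, 0, 0, 0, 1, 0, 0, -0.03, 0, 0, 0, 1, 0, 0, -0.012, 0, 0, 0, 1, 0, 0, 0, 0, 0, 0, 1, 0, 0, 0, 0, 0, 0, 1]'

```text
clock: 28.22
tcp_pos: [0.6641, 0.2356, 0.2128]
orientation: [-3.141, -0.001, 0.028]
ft_force: [0.7, -0.1, 0.5]
grip_width: 0.0871
grip_force: 0.0
```

Request:
apply_moves --plan '[0, 0, 0, 0, 0, 0, 0.7, 0, 0, 0, 0, 0, 0, 0.6, 0, 0, 0, 0, 0, 0, 0.5, 0, 0, 0, 0, 0, 0, 0.4, 0, 0, 0, 0, 0, 0, 0.3, 0, 0, 0, 0, 0, 0, 0.3, 0, 0, 0, 0, 0, 0, 0.3]'

```text
clock: 28.8
tcp_pos: [0.6637, 0.2355, 0.2119]
orientation: [-3.142, -0.0, 0.028]
ft_force: [-0.3, 0.1, 0.5]
grip_width: 0.0503
grip_force: 15.0
```

Request:
apply_moves --plan '[0, 0, 0.02, 0, 0, 0, 0.3, 0, 0, 0.04, 0, 0, 0, 0.3, 0, 0, 0.06, 0, 0, 0, 0.3, 0, 0, 0.07, 0, 0, 0, 0.3, 0, 0, 0.07, 0, 0, 0, 0.3, 0, 0, 0.07, 0, 0, 0, 0.3, 0, 0, 0.05, 0, 0, 0, 0.3, 0, 0, 0.02, 0, 0, 0, 0.3, 0, 0, 0, 0, 0, 0, 0.3]'

```text
clock: 29.55
tcp_pos: [0.664, 0.2358, 0.3345]
orientation: [-3.14, -0.003, 0.028]
ft_force: [0.2, -0.5, -1.3]
grip_width: 0.0506
grip_force: 15.0
```

Request:
apply_moves --plan '[-0.035, -0.06, 0, 0, 0, 0, 0.3, -0.057, -0.1, 0, 0, 0, 0, 0.3, -0.057, -0.1, 0, 0, 0, 0, 0.3, -0.057, -0.1, 0, 0, 0, 0, 0.3, -0.057, -0.1, 0, 0, 0, 0, 0.3, -0.057, -0.1, 0, 0, 0, 0, 0.3, -0.057, -0.1, 0, 0, 0, 0, 0.3, -0.057, -0.1, 0, 0, 0, 0, 0.3, -0.057, -0.1, 0, 0, 0, 0, 0.3, -0.057, -0.1, 0, 0, 0, 0, 0.3]'

```text
clock: 30.38
tcp_pos: [0.4978, -0.0539, 0.3309]
orientation: [-3.141, 0.001, 0.028]
ft_force: [0.6, -0.7, -1.4]
grip_width: 0.0509
grip_force: 15.0
```

Request:
apply_moves --plan '[-0.057, -0.1, 0, 0, 0, 0, 0.3, -0.057, -0.1, 0, 0, 0, 0, 0.3, -0.057, -0.1, 0, 0, 0, 0, 0.3, -0.057, -0.1, 0, 0, 0, 0, 0.3, -0.036, -0.034, 0, 0, 0, 0, 0.3, 0, 0, 0, 0, 0, 0, 0.3, 0, 0, 0, 0, 0, 0, 0.3, 0, 0, 0, 0, 0, 0, 0.3]'

```text
clock: 31.05
tcp_pos: [0.4204, -0.1818, 0.3314]
orientation: [-3.141, 0.0, 0.029]
ft_force: [0.8, 0.6, -1.1]
grip_width: 0.0506
grip_force: 15.0
```

Request:
apply_moves --plan '[0, 0, -0.06, 0, 0, 0, 0.3, 0, 0, -0.07, 0, 0, 0, 0.3, 0, 0, -0.07, 0, 0, 0, 0.3, 0, 0, -0.07, 0, 0, 0, 0.3, 0, 0, -0.06, 0, 0, 0, 0.3, 0, 0, -0.03, 0, 0, 0, 0.3, 0, 0, -0.015, 0, 0, 0, 0.3, 0, 0, -0.01, 0, 0, 0, 0.3, 0, 0, 0, 0, 0, 0, 0.3, 0, 0, 0, 0, 0, 0, 0.3]'

```text
clock: 31.88
tcp_pos: [0.4206, -0.1826, 0.2171]
orientation: [3.141, -0.001, 0.029]
ft_force: [0.3, -0.2, -0.7]
grip_width: 0.0506
grip_force: 15.0
```

Request:
apply_moves --plan '[0, 0, -0.012, 0, 0, 0, 0.3, 0, 0, -0.008, 0, 0, 0, 0.3, 0, 0, -0.006, 0, 0, 0, 0.3, 0, 0, -0.004, 0, 0, 0, 0.3, 0, 0, -0.004, 0, 0, 0, 0.3, 0, 0, -0.004, 0, 0, 0, 0.3, 0, 0, -0.003, 0, 0, 0, 0.3, 0, 0, -0.001, 0, 0, 0, 0.3, 0, 0, 0, 0, 0, 0, 0.3, 0, 0, 0, 0, 0, 0, 0.3]'

```text
clock: 32.72
tcp_pos: [0.4201, -0.1827, 0.2038]
orientation: [3.142, -0.0, 0.028]
ft_force: [-0.3, 0.3, -0.5]
grip_width: 0.0506
grip_force: 15.0
```

Near contact, so I'll ease it down another half millimetre, then release and retreat.

Request:
apply_moves --plan '[0, 0, -0.001, 0, 0, 0, 0.3, 0, 0, -0.001, 0, 0, 0, 0.3, 0, 0, 0, 0, 0, 0, 0.3, 0, 0, 0, 0, 0, 0, 0.6, 0, 0, 0, 0, 0, 0, 0.7, 0, 0, 0, 0, 0, 0, 0.85, 0, 0, 0, 0, 0, 0, 1, 0, 0, 0, 0, 0, 0, 1, 0, 0, 0, 0, 0, 0, 1]'

```text
clock: 33.47
tcp_pos: [0.4201, -0.1827, 0.2031]
orientation: [-3.142, 0.0, 0.028]
ft_force: [0.5, -0.1, 0.7]
grip_width: 0.0776
grip_force: 0.0
```

Request:
apply_moves --plan '[0, 0, 0.03, 0, 0, 0, 1, 0, 0, 0.06, 0, 0, 0, 1, 0, 0, 0.08, 0, 0, 0, 1, 0, 0, 0.08, 0, 0, 0, 1, 0, 0, 0.08, 0, 0, 0, 1, 0, 0, 0.08, 0, 0, 0, 1, 0, 0, 0.08, 0, 0, 0, 1, 0.02, 0.1, 0.06, 0, 0, 0, 1, 0.04, 0.1, 0.04, 0, 0, 0, 1, 0.04, 0.1, 0, 0, 0, 0, 1]'

```text
clock: 34.3
tcp_pos: [0.4507, -0.0917, 0.3839]
orientation: [3.14, -0.005, 0.027]
ft_force: [0.9, -0.4, -0.0]
grip_width: 0.087
grip_force: 0.0
```

Request:
apply_moves --plan '[0.03, 0.1, 0, 0, 0, 0, 1, 0.03, 0.1, 0, 0, 0, 0, 1, 0.03, 0.1, 0, 0, 0, 0, 1, 0, 0.1, 0, 0, 0, 0, 1, 0, 0.1, 0, 0, 0, 0, 1, 0, 0.05, 0, 0, 0, 0, 1, 0, 0, 0, 0, 0, 0, 1, 0, 0, 0, 0, 0, 0, 1, 0, 0, 0, 0, 0, 0, 1]'

```text
clock: 35.05
tcp_pos: [0.4771, 0.0714, 0.3804]
orientation: [3.141, -0.0, 0.027]
ft_force: [0.0, -0.9, -0.2]
grip_width: 0.0871
grip_force: 0.0
```

Run:
```python
from h import *
o=ctrl.get_obs(); print(o['tcp_pos'],o['qvel'].round(3))
A={}
for n in("side","scene"):
  im=ctrl.get_image(n);A[n]=im['image']
  for c,s in blobs(im['image'],(0,0,150),(179,35,255),100):
      p=ray(im,c[0],c[1],.0395)
      if -.3<p[1]<0 and .3<p[0]<.6: print(n,c,s.tolist(),p.round(4))
cv2.imwrite('pics/fin.png',np.vstack([cv2.resize(A['side'][180:320,150:400],(500,280)),cv2.resize(A['scene'][80:260,130:450],(500,281))]))
```

```text
[0.47713408 0.07141183 0.38041117] [ 0.011  0.001  0.011  0.003  0.001 -0.004 -0.003]
```

View pics/fin.png

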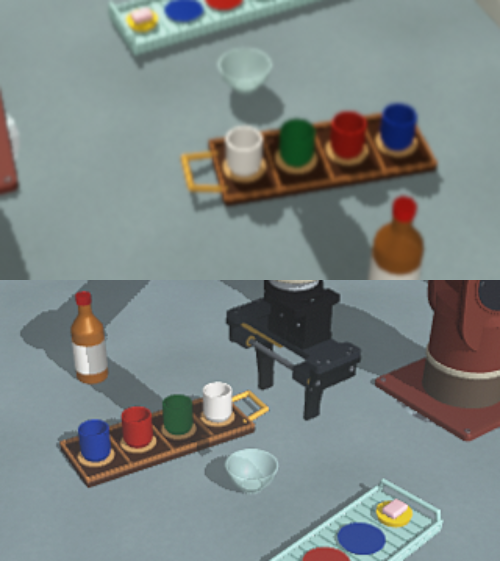

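All four cups stand upright and centred on their corks. From the handle outward the order is white, green, red, blue, and the gripper is clear.

```bash
python3 -c "
from cell import ctrl
print(ctrl.job_done())"
```

```text
the job is handed in; nothing more can be done
None
```

Job handed in at about 35 s: from the handle outward the cups stand white, green, red, blue, each upright and centred on its cork, and the bowl, saucepan and bottle were not touched.

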